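Shut the sample box and secure it with a snap hook

ROBOT

A 6-joint arm with a two-finger parallel gripper is mounted at the origin on a cart in front of the work surface, level with it; the furniture and walls round the work are solid. World frame = base frame: x ahead of the robot, y to its left, z up, the work surface at z = 0. Lengths are in m, angles in rad, forces in N, time in s.
With the tool pointing down it reaches from about 0.25 to 0.775 m from the base axis. Payload 4 kg.
Tool frame: the origin (TCP) lies at the very end of the fingers, on their centre line; the grasp point (between the pads) lies 19 mm behind it; z points along the fingers, y is the direction in which the jaws open and shut (so a half turn about z gives the same grasp; the last joint's range is limited). The gripper opens to 85 mm and grips with 20 to 120 N. Pads are 22 mm wide; open, the fingers measure 114 mm over their backs; the gripper's body (76 mm by 85 mm) begins 54 mm behind the grasp point. The pads swing forward as they close: fully open they stand 13 mm farther back than shut.
Start: joints at [-1.323, 0.087, 1.371, -0, 1.684, -0.103], TCP at [0.189, -0.517, 0.231] pointing down, gripper open.
Joint ranges: [-3.1, 3.1], [-0.76, 2.03], [0.27, 2.55], [-1.08, 4.22], [0.17, 2.65], [-2.57, 2.57]. Speed limits (rad/s): [2.79, 2.79, 3.14, 3.14, 3.14, 3.14].

INTERFACE

Orientations are given as a rotation vector (axis times angle).
In Python, from station import bot gives the robot as it stands. Calls block until the motion is done:
- bot.reach(position, orientation): joint-space move of the TCP to a pose.
- bot.line_to(position, speed=0.15, orientation=None): straight line of the TCP; orientation=None keeps the orientation; speed is the mean speed in m/s.
- bot.move_j(angles): joint-space move.
- bot.command_gripper(opening, effort=None): opening from 0.0 (shut) to 1.0 (fully open); effort is the grip in N (None keeps the last); returns when the fingers have stopped.
- bot.dwell(seconds).
- bot.solve_ik(position, orientation): joint angles nearest the present ones, or None.
- bot.sense(): the state.
- bot.capture(name): name is "side" or "top" or "wrist"; returns the picture (480x640x3 uint8, blue, green, red); there is no depth.
- bot.camera_model(name): a dict with "K" (3x3 intrinsics, pixels), "world_to_cam" (4x4, takes a point from world to camera coordinates); the wrist camera has in their place "mount" (4x4, takes a point from camera to tool coordinates, whose origin is the TCP and whose axes are the flange's). Camera axes: x right, y down, z forward; pixel columns grow to the right and rows downward; lengths in m; the calibration is good to about 2 mm. The wrist camera is an equidistant fisheye: a pixel r from the principal point sees the ray r / f radians off the axis. A picture is of the moment at which its call begins: read the wrist's pose just before it. camera_model takes no time and is no camera call.
A pose or a line that the arm cannot do raises bot.MotionError and nothing moves.
- bot.job_done(): hands the job in, once; it reports no verdict.
The state is a dict: "time": time; "q": joint angles; "dq": joint speeds; "effort": joint torques, N m; "eef_pos": TCP position; "tool_rot": TCP orientation; "contact_force": force on the tool from outside, world axes, zero at the start; "moment": the same for the moment, N m; "opening": opening from 0.0 (shut) to 1.0 (fully open).
Only numpy, scipy, OpenCV 4.12 (cv2) and the standard library are available. Lean on these libraries where they do the work, as an engineer would, in place of code of your own. Each camera call takes 0.05 s, during which the arm holds its last target.

TASK

Shut the lid of the metal sample box, so that the staple comes up through the slot in the lid. Then secure it with the steel snap hook: push the hook's sprung gate against one leg of the staple until the leg is inside the hook and the gate snaps shut, and leave the hook lying there on the lid. Do not knock over or shift the small glass beaker and the amber vial.

Things in the scene. Friction and masses are not known exactly. Their poses are not given: they have to be found in the camera images.
- sample_box: Open metal box fixed to the table, 160 mm deep (x) by 200 wide (y) by 66 high without lid. Origin: centre of its underside; z up, x from the front (staple) side to the hinge side. Lid hinge line: x = 80, z = 66 mm, along y. Near the front stands the staple, an upright closed loop of 8 mm steel bar in the plane x = -50 mm; top at z = 110 mm. Shut lid's top: z = 72 mm.
- lid (a joint): Angle of the grey lid, rad: 0 = shut flat, grows as its front edge rises (at most 1.25). Starts part open; a stiff hinge (0.4 N m) holds it where it is left. Flat plate, 6 mm thick, 204 mm wide, 162 mm from hinge to front edge; slot 18 x 52 mm, centred 130 mm from the hinge, for the staple. More than 30 mm left or right of its middle line the plate is plain and can be pressed.
- lid_edge (a point): Middle of the lid's free front edge, on its outer (upper) face.
- staple_left (a point): On the centre line of the staple's vertical leg on the +y side (box x = -50, y = +18 mm), 6 mm above the top of the shut lid.
- staple_right (a point): On the centre line of the staple's vertical leg on the -y side (box x = -50, y = -18 mm), 6 mm above the top of the shut lid.
- snap_hook: Loose steel snap hook, 0.13 to 0.22 kg, lying flat on the table, 135 mm long, 58 mm wide. Origin: underside, where shank meets bow; z up, x to the nose, y to the gate side. Grip the shank: flat-sided, x = -42 to 0, 20 mm wide about y = 0, 14 mm high; an eye behind it to x = -73. Bow of 11 mm bar, centre line along y = -28 mm, round the nose (x to 62 mm) to a tip at x = 50, y = 18 mm.
- gate_push (a point): Point on the gate's centre line, hook x = 34, y = 20 mm, best place for the staple leg to push, towards hook -y (x = 30 to 38 mm works). The gate slips off and snaps shut behind the leg when the leg's centre reaches about hook y = -10 mm; the leg meets the bow's back at y = -18 mm. The other leg stays outside, beyond the nose.
- gate (a joint): Angle of the hook's sprung gate, an 8 mm bar along the hook's open side from its hinge at hook x = -2, y = 20 mm to x = 41 mm. Rad: 0 = shut, grows as it swings into the hook (at most 1.15). A spring shuts it; pushing it at gate_push takes about 2.5 N at first and about 5 N before it snaps.
- beaker_50: Small empty glass beaker, 48 mm across, 58 mm high, standing to the left of the box. Origin: centre of its underside.
- amber_vial_1: Small amber glass vial with a black cap, 38 mm across, 99 mm high, standing to the right of the box. Origin: centre of its underside.
Mind the look-alikes: they are no part of the job. What is meant by the snap_hook is not purple or turquoise, and is the smaller of those in its own colour.

How it is judged:
On the way, in this order (a step that is already met when the one before it is completed fails the run):
1. the lid is shut (value of joint lid below 0.04 rad), for 0.2 s.
2. a staple leg pushes the gate open (value of joint gate above 0.25 rad and contact force between gate and sample_box above 0.5 N).
At the end, for the whole second after the job is handed in: the lid is shut (within 0.04 rad), one leg of the staple is inside the snap hook with its gate shut (within 0.1 rad), and the hook lies at rest on the lid, within 0.35 rad of flat (value of joint lid below 0.04 rad and value of joint gate below 0.1 rad and ((x of staple_left in the frame of snap_hook between 0 and 0.052 m and y of staple_left in the frame of snap_hook between -0.026 and 0.016 m) or (x of staple_right in the frame of snap_hook between 0 and 0.052 m and y of staple_right in the frame of snap_hook between -0.026 and 0.016 m)) and z of snap_hook in the frame of sample_box between 0.06 and 0.1 m and angle between snap_hook's own z axis and vertical below 0.35 rad and linear speed of snap_hook below 0.02 m/s); the robot touches nothing.
It fails at once if the beaker or the vial is shifted by more than 40 mm (distance of any of beaker_50, amber_vial_1 from where it was at the start of the episode above 0.04 m).
It fails at once if the beaker or the vial is knocked over (angle between any of beaker_50, amber_vial_1's own z axis and vertical above 0.6 rad).
It also fails if it takes over 53 s, if anything falls off the work surface, if the arm or the gripper's body presses on something with over 40 N, if the wrist force passes 120 N, or if a joint passes its speed limit or range.

## Working session

There is one attempt and no reset: what is moved stays moved. The work goes in short steps, each a Python script; the robot and the scene stay as the last script left them, time stands still between calls to the robot, and variables do not carry over. Pictures are saved under pics/ and viewed, and the job is handed in when it is done.

```bash
mkdir -p pics; ls
python3 - <<'E'
from station import bot
import cv2,numpy as np
np.set_printoptions(precision=4,suppress=True)
s=bot.sense();print(s['time'],s['eef_pos'],s['tool_rot'],s['opening'])
for n in ['side','top','wrist']:
    cv2.imwrite(f'pics/{n}0.png',bot.capture(n)); m=bot.camera_model(n); print(n,m)
E
```

```text
pics
0.0 [ 0.1889 -0.516   0.2301] [-3.0912 -0.5478  0.0003] 1.0014286179020129
side {'K': array([[562.1565,   0.    , 308.6359],
       [  0.    , 562.1565, 247.3738],
       [  0.    ,   0.    ,   1.    ]]), 'world_to_cam': array([[-0.9583,  0.2858, -0.0047,  0.5604],
       [ 0.221 ,  0.7301, -0.6466,  0.0595],
       [-0.1813, -0.6206, -0.7628,  1.3821],
       [ 0.    ,  0.    ,  0.    ,  1.    ]])}
top {'K': array([[445.6135,   0.    , 318.7115],
       [  0.    , 445.6135, 233.7474],
       [  0.    ,   0.    ,   1.    ]]), 'world_to_cam': array([[-0.0172, -0.9997, -0.0169, -0.1478],
       [-0.9815,  0.0201, -0.1906,  0.5618],
       [ 0.1909,  0.0133, -0.9815,  1.1068],
       [ 0.    ,  0.    ,  0.    ,  1.    ]])}
wrist {'K': array([[371.6483,   0.    , 314.1148],
       [  0.    , 371.6483, 235.0107],
       [  0.    ,   0.    ,   1.    ]]), 'mount': array([[-0.0002, -0.9578, -0.2873,  0.0738],
       [ 1.    , -0.0001, -0.0005,  0.0005],
       [ 0.0004, -0.2873,  0.9578, -0.1421],
       [ 0.    ,  0.    ,  0.    ,  1.    ]])}
```

View pics/side0.png

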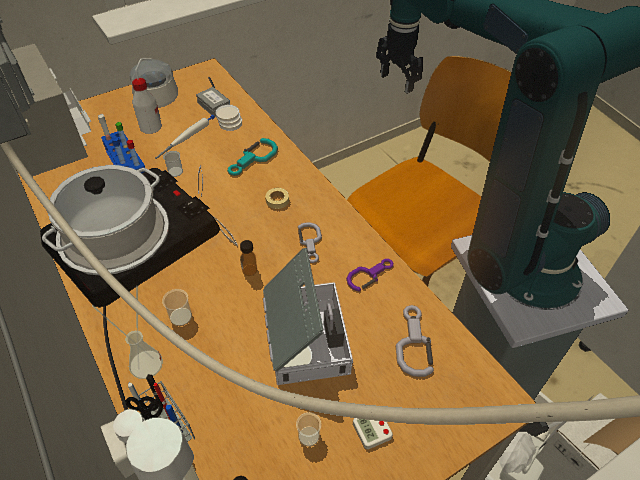

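View pics/top0.png

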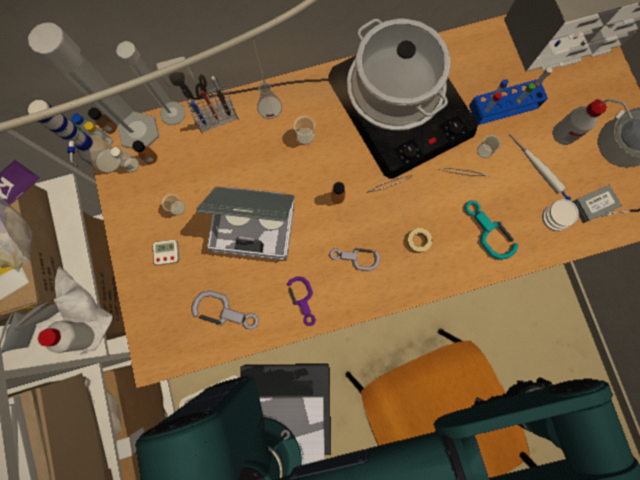

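View pics/wrist0.png

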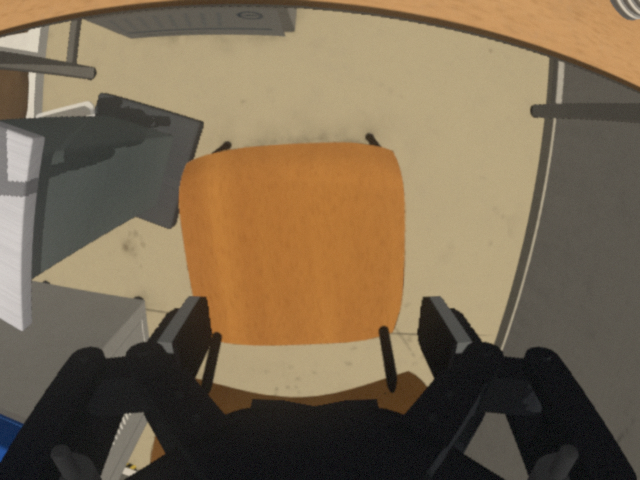

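Hook candidates in the top view: grey (355,258), larger grey (222,310), purple (301,300) and turquoise (490,230). By the description I want the smaller grey one at (355,258). I'll check it in close crops.

Run:
```python
import cv2
t=cv2.imread('pics/top0.png'); s=cv2.imread('pics/side0.png')
cv2.imwrite('pics/c1.png',cv2.resize(t[230:290,315:395],None,fx=9,fy=9,interpolation=cv2.INTER_CUBIC))
cv2.imwrite('pics/c2.png',cv2.resize(t[170:280,150:310],None,fx=5,fy=5,interpolation=cv2.INTER_CUBIC))
cv2.imwrite('pics/c3.png',cv2.resize(s[215:415,230:370],None,fx=3,fy=3,interpolation=cv2.INTER_CUBIC)[:600])
```

```text
(no output)
```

View pics/c1.png

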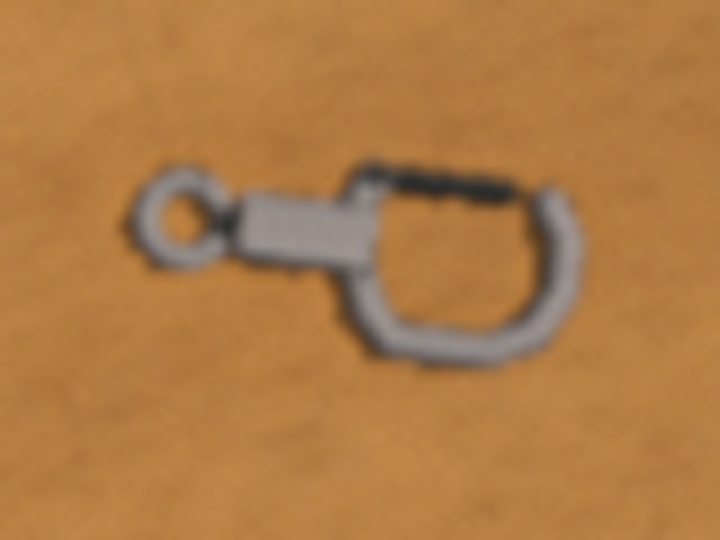

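View pics/c2.png

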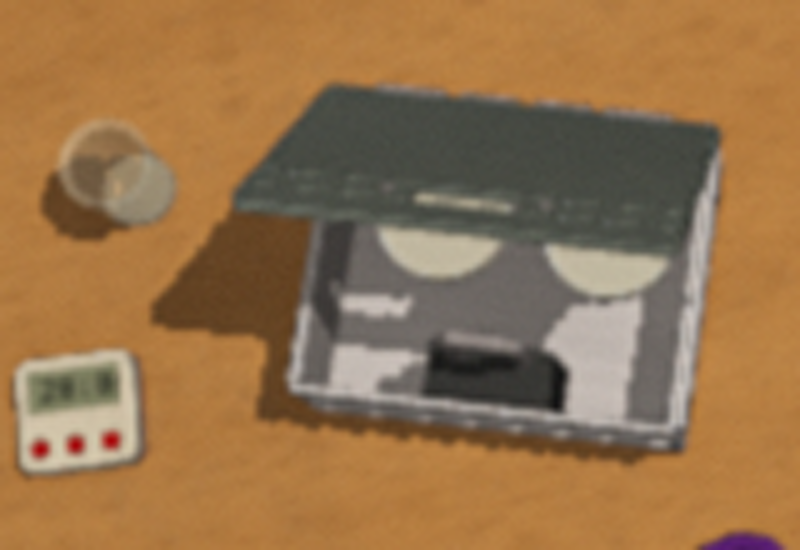

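View pics/c3.png

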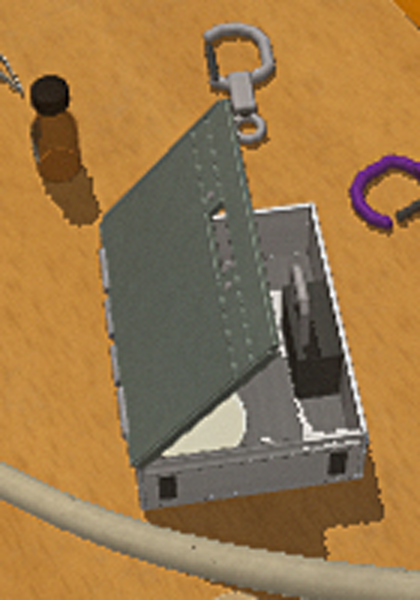

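```bash
cat > h.py <<'E'
from station import bot
import cv2,numpy as np
from scipy.spatial.transform import Rotation as R
from scipy.optimize import least_squares
np.set_printoptions(precision=4,suppress=True)
def proj(cam,P):
    m=bot.camera_model(cam);P=np.atleast_2d(P);T=m['world_to_cam']
    p=P@T[:3,:3].T+T[:3,3];p=p@m['K'].T;return p[:,:2]/p[:,2:]
def plane(cam,uv,z):
    m=bot.camera_model(cam);T=m['world_to_cam'];r=T[:3,:3].T@np.linalg.solve(m['K'],[*uv,1]);c=-T[:3,:3].T@T[:3,3]
    return c+r*(z-c[2])/r[2]
def wproj(P,pos,rv):
    m=bot.camera_model('wrist');M=m['mount'];K=m['K']
    p=(np.atleast_2d(P)-pos)@R.from_rotvec(rv).as_matrix();p=(p-M[:3,3])@M[:3,:3]
    rr=np.hypot(p[:,0],p[:,1]);th=np.arctan2(rr,p[:,2]);
    return np.c_[K[0,0]*th*p[:,0]/rr+K[0,2],K[1,1]*th*p[:,1]/rr+K[1,2]]
def pose2(x,y,yaw,P):
    P=np.atleast_2d(P);c,s=np.cos(yaw),np.sin(yaw)
    return np.c_[x+c*P[:,0]-s*P[:,1],y+s*P[:,0]+c*P[:,1],P[:,2]]
E
python3 - <<'E'
from h import *
top=lambda u,v,f,ox,oy:(u/f+ox,v/f+oy)
# box: points
ob=[('top',(208,247.6),(-.08,.1,.066)),('top',(287.6,256.4),(-.08,-.1,.066)),
('top',(215.6,187),(.08,.102,.07)),('top',(294,195),(.08,-.102,.07)),
('side',(230+360/3,215+438/3),(-.08,.1,.066)),('side',(230+315/3,215+207/3),(-.08,-.1,.066))]
f=lambda p:np.concatenate([(proj(c,pose2(*p,P))[0]-uv) for c,uv,P in ob])
r=least_squares(f,[.5,-.0,0]);print('box',r.x,f(r.x).reshape(-1,2))
b=r.x
# lid angle
ol=[('top',(150+235/5,170+205/5),.102),('top',(150+680/5,170+257/5),-.102),('side',(230+275/3,215+350/3),.102),('side',(230+222/3,215+100/3),-.102)]
def g(p):
    a=p[0];o=[]
    for c,uv,y in ol:
        q=np.array([.08-.162*np.cos(a),y,.072+.162*np.sin(a)])  # approx
        o.append(proj(c,pose2(*b,q))[0]-uv)
    return np.concatenate(o)
rl=least_squares(g,[.8]);print('lid',rl.x,g(rl.x))
k=lambda u,v:(315+u/9,230+v/9)
s3=lambda u,v:(230+u/3,215+v/3)
oh=[('top',k(240,195),(-.042,.010,.014)),('top',k(378,205),(0,.010,.014)),('top',k(370,268),(0,-.01,.014)),('top',k(236,258),(-.042,-.01,.014)),
('top',k(132,215),(-.073,0,.007)),('top',k(583,250),(.0665,-.005,.007))]
f=lambda p:np.concatenate([(proj(c,pose2(*p,P))[0]-uv) for c,uv,P in oh])
r=least_squares(f,[.4,-.2,-1.6]);print('hook',r.x,f(r.x).reshape(-1,2))
sh=plane('top',k(306,230),.014);print(sh)
print('beaker',plane('top',(150+140/5,170+200/5),0),'vial',plane('top',(338,200),0), 'timer',plane('top',(166,252),0))
for n,uv in [('purple',(301,300)),('big',(222,310))]: print(n,plane('top',uv,0))
E
```

```text
box [ 0.5952  0.0185 -0.1446] [[-0.9913 -1.6881]
 [-3.6413 -0.8731]
 [ 0.8502 -1.0497]
 [-0.7426  0.1115]
 [ 1.7723 -2.599 ]
 [-0.208  -2.7516]]
lid [0.9227] [-1.5999 -1.335  -2.8478 -1.0543  1.3627 -3.9651  3.3197 -3.1051]
hook [ 0.5053 -0.2578 -1.6316] [[-0.697  -0.4715]
 [-0.2737 -0.9435]
 [ 0.4089 -0.5034]
 [-0.5091 -0.04  ]
 [-0.472   0.9207]
 [ 1.5395  1.0135]]
[ 0.5057 -0.2375  0.014 ]
beaker [0.6441 0.2304 0.    ] vial [ 0.663  -0.2126  0.    ] timer [0.5272 0.2581 0.    ]
purple [ 0.3914 -0.1077  0.    ]
big [0.369  0.1016 0.    ]
```

Small grey hook is confirmed: the gate is on its far side and the nose points to -y. The larger grey one at (222,310) is clearly longer. Next I'll shut the lid by pressing its right-hand part with closed fingers.

```bash
cat >> h.py <<'E'
BOX=np.array([.5952,.0185,-.1446])
def down(yaw): return (R.from_euler('z',yaw)*R.from_euler('x',np.pi)).as_rotvec()
def st():
    s=bot.sense();print('t%.2f'%s['time'],s['eef_pos'],'F',s['contact_force'],'op %.3f'%s['opening'],flush=True);return s
E
python3 - <<'E'
from h import *
b=lambda x,y,z:pose2(*BOX,(x,y,z))[0]
o=down(BOX[2])
bot.command_gripper(0.0,40)
bot.reach(b(.08-.085+.03,-.065,.30),o);st()
bot.line_to(b(.08-.085+.02,-.065,.205),.25)
bot.line_to(b(.08-.115+.011,-.065,.130),.15);st()
bot.line_to(b(.08-.14,-.065,.080),.12);st()
z=.075
while z>.066:
    bot.line_to(b(.08-.14,-.065,z),.03);s=st()
    if s['contact_force'][2]>12:break
    z-=.0015
bot.dwell(.2)
E
```

```text
t3.17 [ 0.6104 -0.0504  0.2999] F [ 0.0363 -0.9498  0.5734] op 0.001
t4.42 [ 0.5635 -0.0426  0.1319] F [ 0.7251 -0.7036 -0.1073] op 0.000
t5.09 [ 0.5271 -0.0373  0.0806] F [ 0.0394  0.5526 -0.3347] op 0.001
t5.41 [ 0.5269 -0.0373  0.0752] F [0.7287 0.9333 0.4189] op -0.001
t5.66 [ 0.5266 -0.0372  0.0736] F [ 0.367   0.1769 -0.0861] op -0.002
t5.91 [ 0.5265 -0.0372  0.072 ] F [-0.0778  0.7669  1.6968] op 0.002
t6.16 [ 0.5266 -0.0372  0.072 ] F [-1.889   0.211   7.7394] op -0.002
t6.41 [ 0.5266 -0.0372  0.0719] F [-5.025   0.1199 13.8656] op -0.001
```

Contact at z = 0.072 with force building up matches the top of the shut lid. I'll back off and look.

Run:
```python
from h import *
b=lambda x,y,z:pose2(*BOX,(x,y,z))[0]
bot.line_to(b(-.075,-.065,.13),.25)
bot.line_to(b(-.13,0,.24),.3)
bot.dwell(.15)
s=st();cv2.imwrite('pics/w1.png',bot.capture('wrist'));cv2.imwrite('pics/t1.png',bot.capture('top'))
np.save('w1.npy',np.r_[s['eef_pos'],s['tool_rot']])
```

```text
t7.78 [0.4658 0.0364 0.2367] F [0.5496 0.1785 0.7223] op -0.002
```

View pics/w1.png

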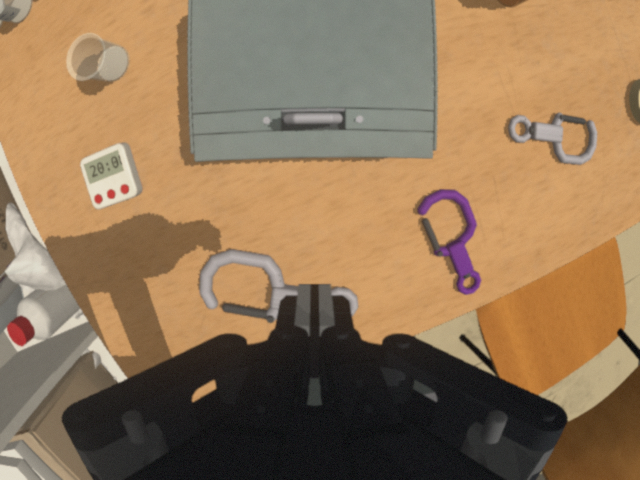

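View pics/t1.png

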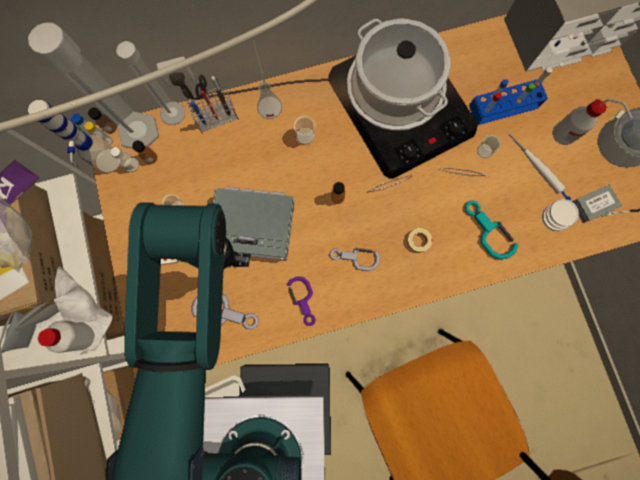

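The lid is shut, with the staple through the slot at about (313,118). The lid's front edge corners are near (195,160) and (433,157), and the hook is at (555,135). I'll zoom in to refine these.

Run:
```python
import cv2
t=cv2.imread('pics/w1.png')
cv2.imwrite('pics/c4.png',cv2.resize(t[90:170,180:450],None,fx=2.9,fy=2.9,interpolation=cv2.INTER_CUBIC))
cv2.imwrite('pics/c4b.png',cv2.resize(t[95:145,260:370],None,fx=7,fy=7,interpolation=cv2.INTER_CUBIC))
cv2.imwrite('pics/c5.png',cv2.resize(t[100:175,500:610],None,fx=7,fy=7,interpolation=cv2.INTER_CUBIC))
```

```text
(no output)
```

View pics/c4.png

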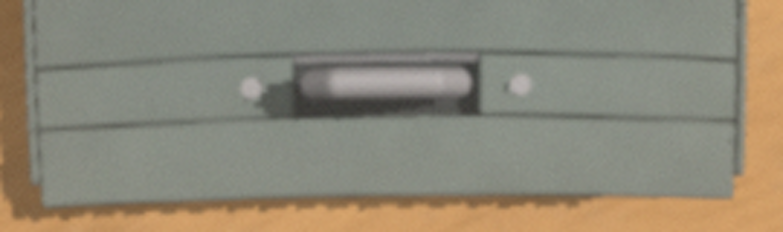

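View pics/c4b.png

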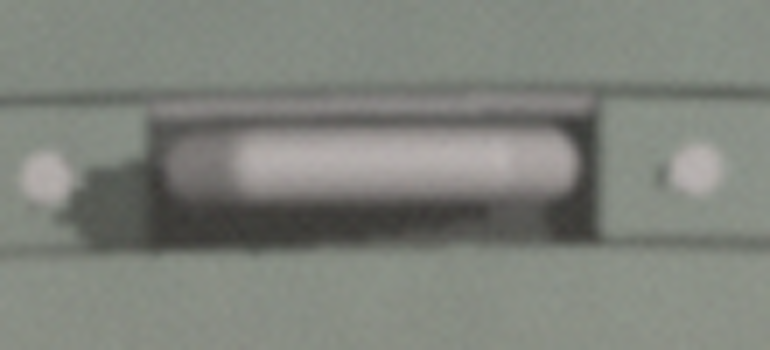

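View pics/c5.png

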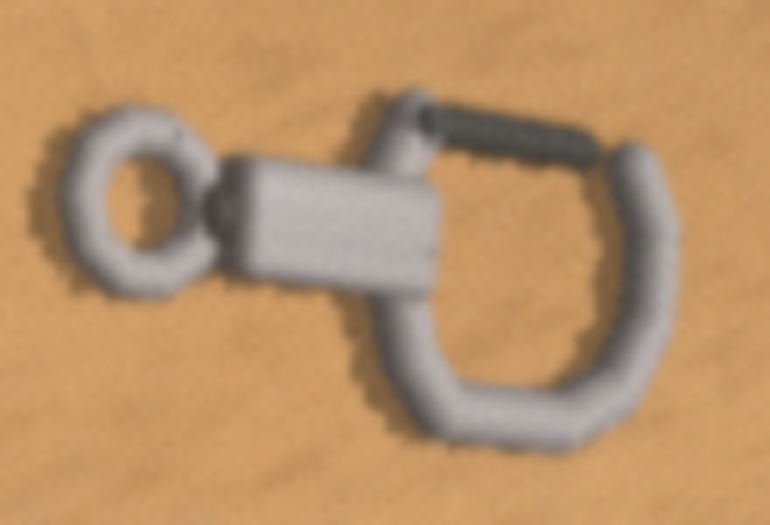

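```bash
cat > fit.py <<'E'
from h import *
w=np.load('w1.npy');
k=lambda u,v:(260+u/7,95+v/7)
ob=[(k(150,100),(-.041,.026,.072)),(k(600,92),(-.041,-.026,.072)),(k(150,247),(-.059,.026,.072)),(k(598,240),(-.059,-.026,.072)),
(k(163,164),(-.05,.022,.104)),(k(580,162),(-.05,-.022,.104)),
((180+388/2.9,90+202/2.9),(-.082,.0,.072))]
f=lambda p:np.concatenate([(wproj(pose2(*p,P),w[:3],w[3:])[0]-uv) for uv,P in ob])
r=least_squares(f,BOX);print('box',r.x,f(r.x).reshape(-1,2))
print('corners',wproj(pose2(*r.x,[(-.082,.102,.072),(-.082,-.102,.072)]),w[:3],w[3:]),'seen (194.5,161) (432.8,157.9)')
k=lambda u,v:(500+u/7,100+v/7)
oh=[(k(245,157),(-.042,.010,.014)),(k(442,185),(0,.010,.014)),(k(432,297),(0,-.01,.014)),(k(243,278),(-.042,-.01,.014)),
(k(62,195),(-.073,0,.006)),(k(682,240),(.0675,-.005,.006))]
f=lambda p:np.concatenate([(wproj(pose2(*p,P),w[:3],w[3:])[0]-uv) for uv,P in oh])
r=least_squares(f,[.505,-.258,-1.63]);print('hook',r.x,f(r.x).reshape(-1,2))
E
python3 fit.py
```

```text
box [ 0.5937  0.0187 -0.1349] [[-0.231  -0.3806]
 [-0.4197  0.0298]
 [ 0.1889  0.3824]
 [-0.0529  0.6615]
 [-0.2131  0.6914]
 [ 0.6583  0.2875]
 [ 0.0144 -1.7931]]
corners [[194.0796 161.8637]
 [433.7126 159.1971]] seen (194.5,161) (432.8,157.9)
hook [ 0.5092 -0.2558 -1.6327] [[-0.7124 -0.483 ]
 [-0.1217 -3.2422]
 [ 1.3761 -1.8798]
 [-0.1906  0.2726]
 [-1.1133  2.4087]
 [ 1.3832  3.1282]]
```

Box pose refined to (0.594, 0.019, yaw -0.135), with residuals under 1 px apart from the lid's front edge (1.8 px). Next I'll go above the hook for one close look before grasping.

```bash
sed -i 's/^BOX=.*/BOX=np.array([.5937,.0187,-.1349])/' h.py
python3 - <<'E'
from h import *
o=down(-1.633)
q=bot.solve_ik([.507,-.235,.2],o);print(q, bot.sense()['q'])
t=pose2(*BOX,(-.04,.073,.075))[0]; print(bot.solve_ik(t,down(BOX[2]-np.pi/2)))
bot.reach([.507,-.235,.17],o);bot.command_gripper(.65,100);bot.dwell(.1)
s=st();cv2.imwrite('pics/w2.png',bot.capture('wrist'))
np.save('w2.npy',np.r_[s['eef_pos'],s['tool_rot']])
E
```

```text
None [-0.043  -0.0958  1.5407 -0.0002  1.7012  1.6736]
NoneTraceback (most recent call last):
  File "<stdin>", line 5, in <module>
station.MotionError: the arm cannot take that pose within its joint ranges
```

Run:
```python
from h import *
o=down(-1.633+np.pi)
t=pose2(*BOX,(-.04,.073,.075))[0]; print(bot.solve_ik(t,down(BOX[2]+np.pi/2)))
bot.reach([.507,-.235,.17],o);bot.command_gripper(.65,100);bot.dwell(.1)
s=st();cv2.imwrite('pics/w2.png',bot.capture('wrist'))
np.save('w2.npy',np.r_[s['eef_pos'],s['tool_rot']])
```

```text
[ 0.0702  0.217   1.5396 -0.      1.385   0.2051]
t10.40 [ 0.507 -0.235  0.17 ] F [ 0.9618  0.4601 -0.2295] op 0.653
```

View pics/w2.png

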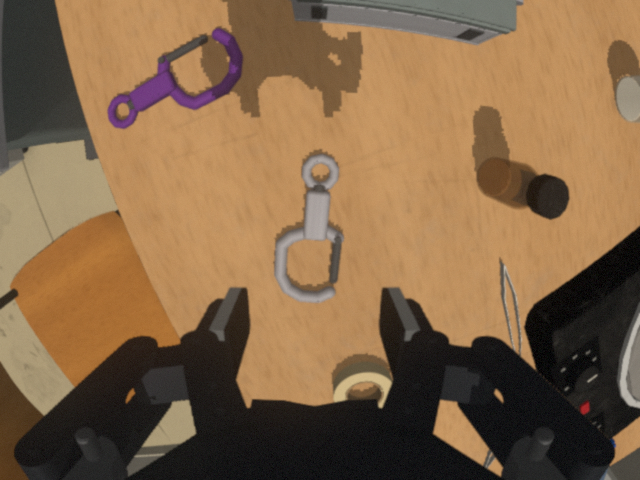

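The hook is in the middle: eye (320,172), shank (316,213), gate (336,258), nose (320,297).

Run:
```python
import cv2
t=cv2.imread('pics/w2.png')
cv2.imwrite('pics/c6.png',cv2.resize(t[150:305,265:355],None,fx=3.8,fy=3.8,interpolation=cv2.INTER_CUBIC))
```

```text
(no output)
```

View pics/c6.png

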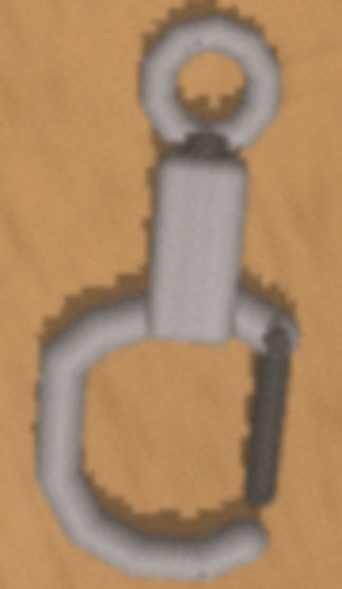

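Run:
```python
from h import *
w=np.load('w2.npy')
k=lambda u,v:(265+u/3.8,150+v/3.8)
oh=[(k(160,155),(-.042,-.010,.014)),(k(247,163),(-.042,.010,.014)),(k(232,342),(0,.01,.014)),(k(150,338),(0,-.01,.014)),
(k(213,15),(-.073,0,.005)),(k(180,578),(.062,-.005,.006)),(k(262,498),(.041,.02,.007))]
f=lambda p:np.concatenate([(wproj(pose2(*p,P),w[:3],w[3:])[0]-uv) for uv,P in oh])
r=least_squares(f,[.505,-.258,-1.63]);print('hook',r.x,f(r.x).reshape(-1,2))
print('shank mid',pose2(*r.x,(-.021,0,0)))
```

```text
hook [ 0.5084 -0.2562 -1.6694] [[-0.9652 -0.017 ]
 [ 0.7273 -1.2244]
 [ 2.2981  0.9018]
 [ 0.1266  1.1369]
 [-1.2946 -1.5254]
 [-3.973  -0.2216]
 [ 2.9969  1.3617]]
shank mid [[ 0.5105 -0.2353  0.    ]]
```

Run:
```python
from h import *
o=down(-1.65+np.pi)
p=np.array([.5095,-.2353,.0])
bot.reach(p+[0,0,.06],o)
bot.line_to(p+[0,0,.004],.12);st()
bot.command_gripper(0,100);st()
bot.line_to(p+[0,0,.14],.2)
s=st();cv2.imwrite('pics/w3.png',bot.capture('wrist'))
np.save('w3.npy',np.r_[s['eef_pos'],s['tool_rot']])
```

```text
t11.58 [ 0.5106 -0.2359  0.0055] F [0.0052 0.2955 0.445 ] op 0.653
t12.02 [ 0.5104 -0.2358  0.0058] F [-0.9309  0.584   5.4551] op 0.200
t12.85 [ 0.5086 -0.2347  0.1381] F [-0.6504  0.237  -2.2469] op 0.194
```

View pics/w3.png

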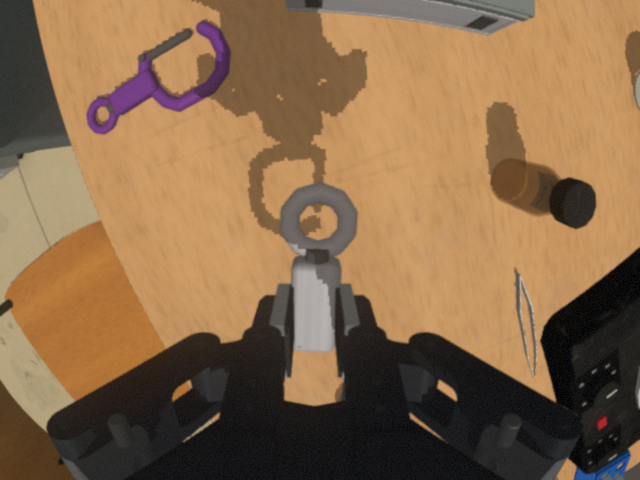

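The hook is held: eye (319,222), shank from (317,258) to (315,350) between the pads. I'll fit its pose in the tool frame.

Run:
```python
from h import *
import cv2
t=cv2.imread('pics/w3.png')
cv2.imwrite('pics/c7.png',cv2.resize(t[175:360,260:375],None,fx=3.2,fy=3.2,interpolation=cv2.INTER_CUBIC))
```

```text
(no output)
```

View pics/c7.png

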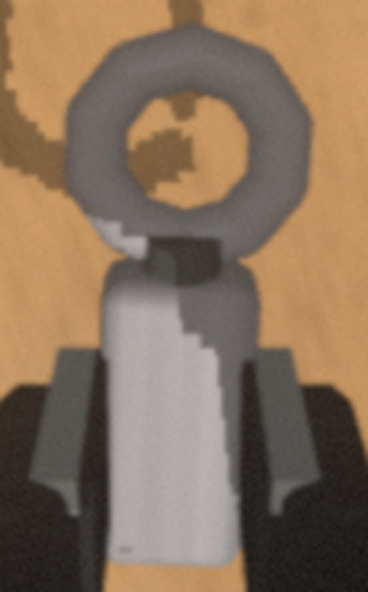

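Run:
```python
from h import *
w=np.load('w3.npy');k=lambda u,v:(260+u/3.2,175+v/3.2)
oh=[(k(108,562),(0,-.010,.014)),(k(241,562),(0,.01,.014)),(k(105,285),(-.042,-.010,.014)),(k(258,285),(-.042,.010,.014)),(k(195,25),(-.073,0,.006))]
Rt=R.from_rotvec(w[3:]).as_matrix()
def f(p,full=0):
    o=[]
    for uv,P in oh:
        q=R.from_rotvec([0,p[2],p[3]]).apply(np.array([-P[0],P[1],-P[2]]))+[p[0],0,p[1]]
        o.append(wproj(w[:3]+Rt@q,w[:3],w[3:])[0]-uv)
    return np.concatenate(o)
r=least_squares(f,[-.021,.004,0,0]);print(r.x,f(r.x).reshape(-1,2))
r=least_squares(lambda p:f([*p,0,0]),[-.021,.004]);print(r.x,f([*r.x,0,0]).reshape(-1,2))
```

```text
[-0.0226  0.0111  0.0041  0.0433] [[-3.471  -1.0083]
 [-0.4169  0.5731]
 [-0.7888 -1.2797]
 [ 1.1739  0.6897]
 [-0.6357  1.0105]]
[-0.0228  0.0115] [[-3.4025 -0.2691]
 [-0.4183 -0.2524]
 [-5.2045 -0.3506]
 [-3.3698 -0.357 ]
 [-8.5444  1.1984]]
```

Run:
```python
from h import *
b=lambda x,z,y=.074:pose2(*BOX,(x,y,z))[0]
o=down(BOX[2]+np.pi/2)
bot.line_to([.5086,-.2347,.165],.2)
bot.line_to(b(-.092,.165),.25,o)
bot.line_to(b(-.092,.097),.15);bot.dwell(.15);s0=st()
for z in [.092,.088,.085,.0825,.080]:
    bot.line_to(b(-.092,z),.04);s=st()
    if s['contact_force'][2]-s0['contact_force'][2]>4:break
cv2.imwrite('pics/w4.png',bot.capture('wrist'));cv2.imwrite('pics/s4.png',bot.capture('side'))
t=cv2.imread('pics/s4.png');cv2.imwrite('pics/s4c.png',cv2.resize(t[240:420,200:440],None,fx=3.3,fy=3.3,interpolation=cv2.INTER_CUBIC))
```

```text
t15.43 [0.5137 0.1044 0.0988] F [-0.4077 -0.7298 -1.9282] op 0.197
t15.71 [0.5123 0.1044 0.0919] F [ 0.3249  0.3293 -1.8681] op 0.194
t15.96 [0.5122 0.1044 0.0875] F [ 1.4004 -0.4225 -1.7219] op 0.199
t16.21 [0.5123 0.1044 0.0847] F [-0.8389 -0.289  -1.7275] op 0.196
t16.46 [0.5123 0.1044 0.0822] F [-0.085  -0.3545 -1.6767] op 0.191
t16.71 [0.5123 0.1044 0.0797] F [ 0.4456 -0.2257 -1.6287] op 0.196
```

View pics/w4.png

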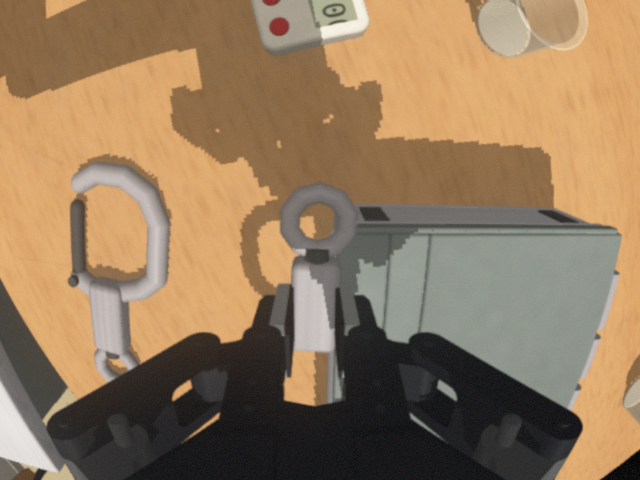

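View pics/s4c.png

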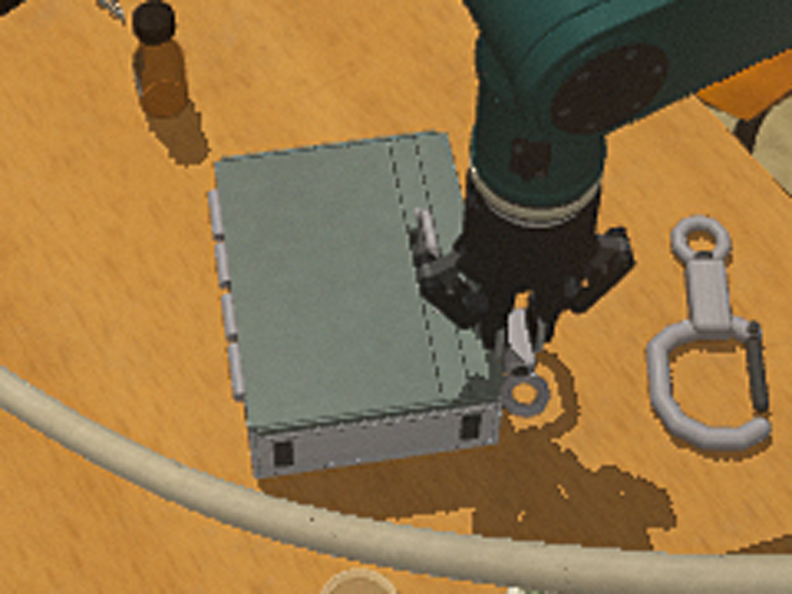

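There was no lid contact down to z = 0.080, and the hook is level in front of the staple. Now I'll push towards the hinge in steps, watching the force.

```bash
cat >> h.py <<'E'
def stb():
    s=bot.sense();c,sn=np.cos(BOX[2]),np.sin(BOX[2]);Rb=np.array([[c,sn],[-sn,c]])
    print('t%.2f'%s['time'],'box xy',Rb@(s['eef_pos'][:2]-BOX[:2]),'z %.4f'%s['eef_pos'][2],'Fbox',Rb@s['contact_force'][:2],'Fz %.2f'%s['contact_force'][2],flush=True);return s
E
python3 - <<'E'
from h import *
b=lambda x,z,y=.074:pose2(*BOX,(x,y,z))[0]
stb()
for x in [-.080,-.074,-.068,-.062,-.056]:
    bot.line_to(b(x,.080),.04);stb()
cv2.imwrite('pics/s5.png',bot.capture('side'));cv2.imwrite('pics/t5.png',bot.capture('top'))
t=cv2.imread('pics/s5.png');cv2.imwrite('pics/s5c.png',cv2.resize(t[240:420,240:420],None,fx=3.3,fy=3.3,interpolation=cv2.INTER_CUBIC))
t=cv2.imread('pics/t5.png');cv2.imwrite('pics/t5c.png',cv2.resize(t[170:290,170:330],None,fx=5,fy=5,interpolation=cv2.INTER_CUBIC))
E
```

```text
t16.81 box xy [-0.092  0.074] z 0.0800 Fbox [-1.2003  0.2476] Fz -2.00
t17.26 box xy [-0.0797  0.074 ] z 0.0800 Fbox [-0.791   0.2559] Fz -1.56
t17.56 box xy [-0.0746  0.0741] z 0.0796 Fbox [-2.474  -0.0944] Fz -1.14
t17.86 box xy [-0.0682  0.0739] z 0.0797 Fbox [-2.4561  0.037 ] Fz -1.11
t18.16 box xy [-0.062   0.0742] z 0.0798 Fbox [-3.0181  0.8416] Fz -2.05
t18.46 box xy [-0.0557  0.0745] z 0.0801 Fbox [-2.5605  1.6732] Fz -2.22
```

View pics/s5c.png

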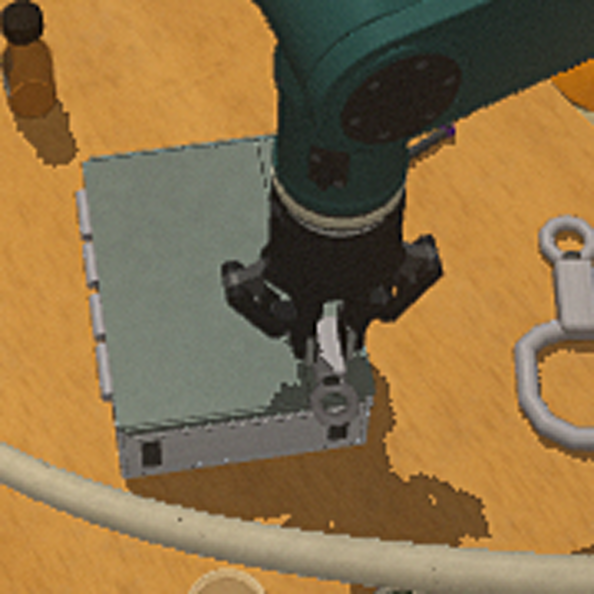

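View pics/t5c.png

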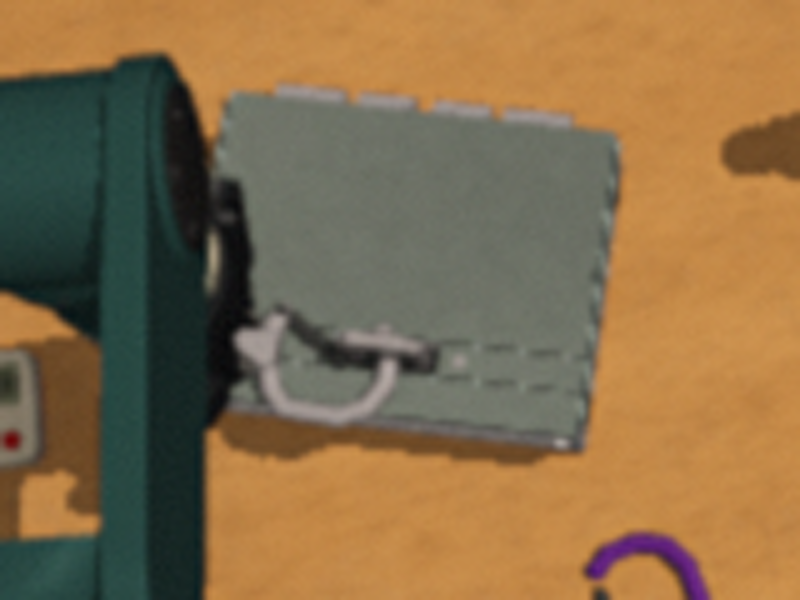

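The top view shows the gate, dark from (285,315) to (330,350), swung inward by the left leg. Its tip-side arm passes between the legs. I'll continue.

Run:
```python
from h import *
b=lambda x,z,y=.074:pose2(*BOX,(x,y,z))[0]
for x in [-.050,-.045,-.041,-.038,-.035,-.033]:
    bot.line_to(b(x,.080),.03);s=stb()
    if np.hypot(*s['contact_force'][:2])>15:break
bot.dwell(.2);stb()
cv2.imwrite('pics/t6.png',bot.capture('top'))
t=cv2.imread('pics/t6.png');cv2.imwrite('pics/t6c.png',cv2.resize(t[210:270,205:285],None,fx=9,fy=9,interpolation=cv2.INTER_CUBIC))
```

```text
t18.91 box xy [-0.0495  0.0745] z 0.0802 Fbox [-3.2573  2.3251] Fz -1.74
t19.23 box xy [-0.0439  0.0749] z 0.0804 Fbox [0.1938 5.4201] Fz -1.91
t19.51 box xy [-0.04   0.073] z 0.0804 Fbox [-0.0991 -0.0375] Fz -1.90
t19.76 box xy [-0.0376  0.0735] z 0.0801 Fbox [-0.5561 -0.0435] Fz -1.02
t20.01 box xy [-0.0348  0.0739] z 0.0800 Fbox [-0.2864 -0.1765] Fz -1.45
t20.26 box xy [-0.0329  0.074 ] z 0.0800 Fbox [-1.1266 -0.2272] Fz -0.96
t20.46 box xy [-0.0331  0.074 ] z 0.0800 Fbox [ 0.2743 -0.0987] Fz -1.62
```

View pics/t6c.png

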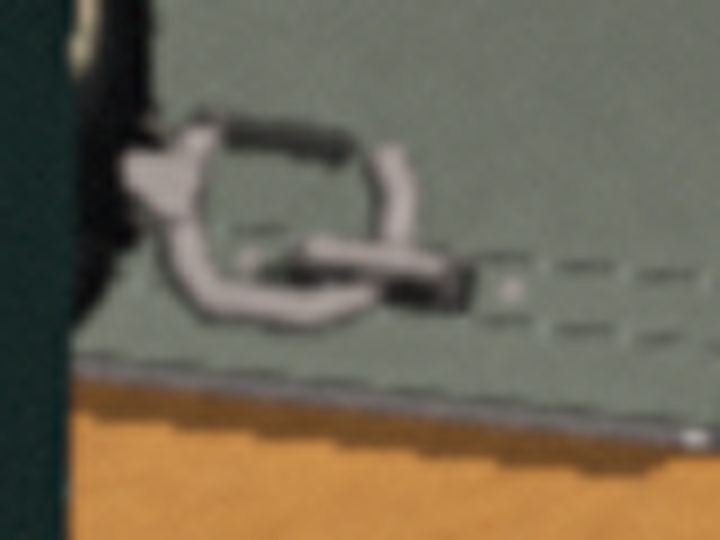

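The gate is shut again, dark from (220,125) to (345,150), with the left leg inside the bow. Side force is near zero. Now I'll back off slightly, lower, release and retreat.

Run:
```python
from h import *
b=lambda x,z,y=.074:pose2(*BOX,(x,y,z))[0]
bot.line_to(b(-.037,.080),.05);bot.dwell(.15);s0=stb()
z=.080
while z>.068:
    z-=.001;bot.line_to(b(-.037,z),.02);s=stb()
    if s['contact_force'][2]-s0['contact_force'][2]>4:break
bot.command_gripper(.45);bot.dwell(.2);stb()
bot.line_to(b(-.037,.16),.12)
bot.line_to(b(-.1,.26,.1),.25);stb()
bot.reach([.42,-.2,.3],down(0.));bot.dwell(.3);st()
for n in ['top','side']:
    t=bot.capture(n);cv2.imwrite(f'pics/{n}7.png',t)
    c=t[180:275,155:315] if n=='top' else t[270:400,240:400]
    cv2.imwrite(f'pics/{n}7c.png',cv2.resize(c,None,fx=4.5,fy=4.5,interpolation=cv2.INTER_CUBIC))
```

```text
t20.91 box xy [-0.037  0.074] z 0.0801 Fbox [-0.3809  0.2334] Fz -1.31
t21.16 box xy [-0.0371  0.074 ] z 0.0788 Fbox [-0.2026  0.9505] Fz -2.53
t21.41 box xy [-0.037  0.074] z 0.0780 Fbox [0.465  0.2034] Fz -1.86
t21.66 box xy [-0.0368  0.074 ] z 0.0778 Fbox [-0.858  -1.4159] Fz 3.54
t22.20 box xy [-0.037  0.074] z 0.0769 Fbox [0.8595 1.2329] Fz 0.62
t23.68 box xy [-0.1002  0.0997] z 0.2586 Fbox [0.0116 1.3202] Fz -0.52
t25.27 [ 0.4203 -0.1994  0.2999] F [0.5507 1.3741 0.8495] op 0.448
```

View pics/top7c.png

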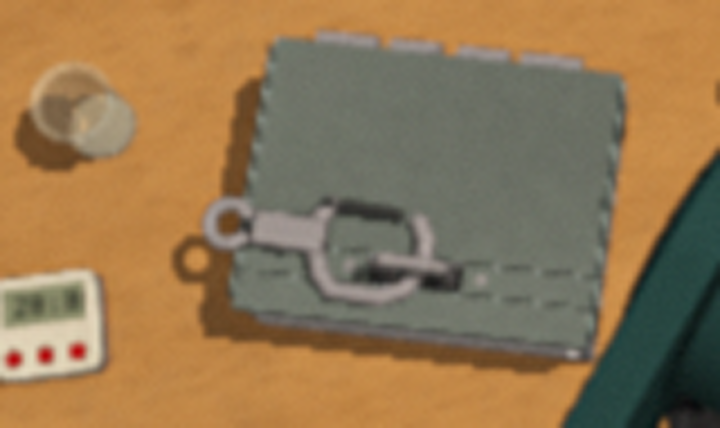

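View pics/side7c.png

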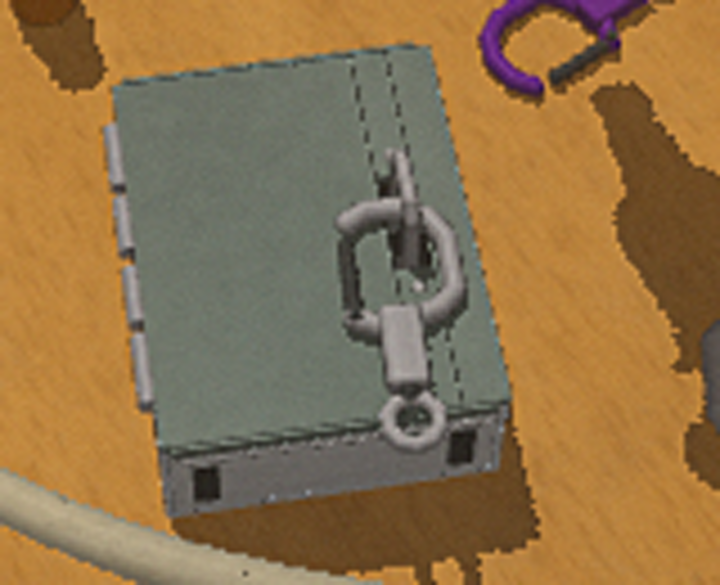

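View pics/top7.png

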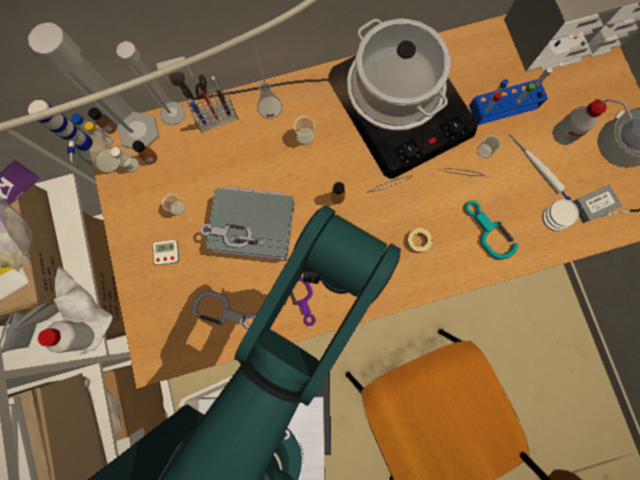

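Everything is in place: the hook lies flat on the lid at (228,236) with its gate shut round the left leg. The beaker (173,204) and vial (338,190) are where they were, and the robot is clear.

```bash
python3 -c "
from station import bot
print(bot.job_done(), bot.sense()['time'])"
```

```text
the job is handed in; nothing more can be done
the job is handed in; nothing more can be done
```

The lid is shut and the small grey snap hook is locked round the staple's left (+y) leg. I handed the job in shortly after 25 s on the robot's clock, inside the 53 s limit.

- **Lid:** I pressed its right side down with closed fingers. It stopped at z = 0.072 m, the height of the shut lid's top, and the pictures show the staple through the slot.
- **Hook:** I gripped the shank and moved the hook towards the hinge, so the leg pushed the gate with about 3 N before it snapped. I then lowered the hook onto the lid, released it and moved the arm clear.
- **Last checks:** The final top and side pictures show the gate shut, the left leg inside the bow and the right leg beyond the nose. The hook lies flat on the lid, and the beaker and vial are where they started.
- **Disagreements:** The camera fit put the hook's underside 11 mm below the fingertips, but the table and lid contacts put it at about 6 mm. I went by the contacts. Just before the snap there was a brief 5 N sideways force, which then fell to about zero.

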